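# Slide the foot roller past the post into its bay

### The job

Put the long wooden foot roller away in the low plywood bay on the bench by pushing on its outside with the fingertips; do not grip it or pick it up. The steel post in the bay's mouth leaves too little room to go straight in, so work the end nearest the post in behind it at an angle, then swing the other end in and push the roller fully home, lying along the back rail. Leave the jar, the finger trainer, the dumbbell and the half-open drawer as they are.

Things in the scene. Friction and masses are not known exactly. Their poses are not given: they have to be found in the camera images.
- foot_roller: Wooden foot roller, 330 x 64 mm, 38 mm high (closed frame: two long rails, two 30 mm high end bars; five fixed ribbed rollers inside, 44 mm high), 0.3 to 0.6 kg, flat on the bench before the bay, roughly parallel to it. Pushed sideways near one end it turns about a point some 60 mm beyond its centre. Origin: centre of its underside; y along its length, x across, z up. Ends alike.
- end_a (a point): Middle of the foot roller's end face on its own +y side (165 mm from its centre), 20 mm above its underside.
- end_b (a point): Middle of the foot roller's other end face, on its own -y side (165 mm from its centre), 20 mm above its underside.
- bay: Low three-sided plywood bay screwed to the bench, walls 18 mm thick and 45 mm high, no floor but the bench, open towards the robot and above. Origin: on the bench, in the middle of its mouth; x points into the bay, y along the mouth, z up. Inside it is 430 mm long (y -215 to +215 mm); the back rail's inner face is at x = 125 mm; the two end cheeks run from x = -15 mm to the back rail.
- post: Immovable round steel post (bench dog), 22 mm in diameter, 55 mm high, in the bay's mouth at bay x = 0, y = +100 or -100 mm (either side; the matching hole on the other side is empty and flush). It leaves 304 mm of clear mouth beside it, less than the roller's length, and 114 mm between itself and the back rail. Origin: centre of its foot.
- jar: Empty glass jar, 80 mm in diameter and 115 mm high, standing loose beside the work. Origin: centre of its underside.
- finger_trainer: Flat silicone finger trainer, five loops round a middle, about 85 mm across and 10 mm high, lying loose beside the work. Origin: centre of its underside.
- dumbbell: Steel hex dumbbell, 186 mm long, heads 70 mm across the flats (70 mm high), 2 kg, lying loose to the left of the bay as the robot sees it. Its x axis runs along the handle. Origin: centre of its underside.
- unit_drawer0_handle (a point): Grip of the bar handle of the half-open drawer of a small wooden drawer unit (240 mm deep, 200 mm wide, 130 mm high, fixed) to the right of the bay as the robot sees it; the drawer slides towards the robot.

How it is judged:
By the outcome, as a careful person would: the job done as asked, in the order asked, and still so for the second after the job is handed in, with the robot touching nothing.
It also fails if it takes over 72 s, if anything falls off the work surface, if the arm or the gripper's body presses on something with over 40 N, if the wrist force passes 120 N, or if a joint passes its speed limit or range.

### The arm

A 7-joint arm with a two-finger parallel gripper is mounted at the origin on the work surface. World frame = base frame: x ahead of the robot, y to its left, z up, the work surface at z = 0. Lengths are in m, angles in rad, forces in N, time in s.
With the tool pointing down it reaches from about 0.4 to 0.9 m from the base axis. Payload 5.5 kg.
Tool frame: the origin (TCP) lies between the finger pads; the fingertips stand 14 mm ahead of it and the grasp point (between the pads) lies 5 mm behind it; z points along the fingers, y is the line along which they close (so a half turn about z gives the same grasp; the last joint's range is limited). The gripper opens to 85 mm and grips with 20 to 120 N. Pads are 22 mm wide; open, the fingers measure 114 mm over their backs; the gripper's body (76 mm by 85 mm) begins 54 mm behind the grasp point. The pads swing forward as they close: fully open they stand 13 mm farther back than shut.
Start: joints at [1.448, 0.501, -0.427, 1.55, 0.221, 1.138, -0.21], TCP at [0.245, -0.602, 0.245] pointing down, gripper open.
Joint ranges: [-2.88, 2.88], [-0.31, 2.03], [-1.54, 1.56], [0.2, 2.42], [-1.41, 4.55], [0.19, 2.02], [-2.57, 2.57]. Speed limits (rad/s): [2.57, 2.57, 3.14, 3.14, 3.14, 3.14, 3.14].

### API

Orientations are given as a rotation vector (axis times angle).
In Python, from plant import sensors, optics, ticket gives the robot as it stands.
- The arm moves only by the shell command python3 -m creep 'ROWS' [FORCE]. ROWS is JSON, a list of rows, each an object of numbers: "rx", "ry", "rz": the turn, a rotation vector about the tool's x, y, z in units of 6 degrees (1.0 is 6 degrees); "x", "y", "z": the shift along the tool's x, y, z in units of 30 mm (1.0 is 30 mm); "hand": the finger opening in mm, from 0 to 85.4. A call has 1 to 12 rows; each row is the pose to reach, as a shift and turn from the pose commanded when the call began, along the tool's axes at that moment; what a row does not reach only later rows make up. A row lasts 1/12 s, in which the tool goes at most 41.7 mm and 7.16 degrees, less where a joint would pass 70% of its speed; a pose out of reach is approached as far as the arm can. A call with a gripper value outside its range is refused whole. The fingers move at their own pace and stop on an object; FORCE is the grip in N (left out, the last holds). Time passes only in rows, so rows that repeat a pose let the fingers close. It gives the time, the measured TCP pose, the force, the opening and the grip force at its end, in the units of the state.
- sensors.sense(): the state, without advancing time (a new reading comes with each control period).
- optics.camera(name): name is "side" or "top" or "wrist"; returns a dict with "img" (420x560x3 uint8, blue, green, red), "fx", "fy", "cx", "cy" (pixels), "cam_to_world" (4x4, takes a point from camera to world coordinates). Camera axes: x right, y up, looking along -z (the intrinsics and any distortion apply to the point x, -y, -z); pixel columns grow to the right and rows downward; lengths in m; the calibration is good to about 2 mm. A picture is of the moment at which its call begins. There is no depth.
- ticket.finish_job(): hands the job in; it is judged then, once.
Trained networks look in the newest picture that a camera, given by its name, has taken for a name from the list of things; names that differ only in an ending like _2 or _b are one class to them, and where a whole thing is asked for, a point or a joint stands for the part that bears it (a point fixed in the world has none). Each returns a list of dicts, best first, with "score" (0 to 1); they miss things now and then, are a little off and sometimes report something else, mostly with a low value. They report only what shows in the picture. A call takes as long as a camera call.
- optics.silhouettes(camera, target): "mask" (420x560 bool, what is visible of it) and "pixel" ([column, row] in pixels, amid what is visible of it).
The state is a dict: "time": time; "joints": joint angles; "joint_vel": joint speeds; "joint_torque": joint torques, N m; "position": TCP position; "tool_rot": TCP orientation; "force": force on the tool from outside, world axes, zero at the start; "wrist_torque": the same for the moment, N m; "width": finger opening in m; "gripper_force": force on a finger pad.
Only numpy, scipy, OpenCV 4.12 (cv2) and the standard library are available. Lean on these libraries where they do the work, as an engineer would, in place of code of your own. Each camera call takes 0.05 s, during which the arm holds its last target. There are 200 camera calls.

## Working session

There is one attempt and no reset: what is moved stays moved. The work goes in short steps, Python scripts to look and compute and a shell command to move; the robot and the scene stay as the last step left them, time stands still between calls to the robot, and variables do not carry over. Pictures are saved under pics/ and viewed, at most 10 in all, crops included, and the job is handed in when it is done.

```bash
ls; mkdir -p pics
cat > h.py <<'E'
import numpy as np, cv2
from plant import sensors, optics, ticket
from scipy.spatial.transform import Rotation as R
def p2w(c,px,z):
    px=np.atleast_2d(px).astype(float)
    d=np.c_[(px[:,0]-c['cx'])/c['fx'],-(px[:,1]-c['cy'])/c['fy'],-np.ones(len(px))]
    M=np.array(c['cam_to_world']); d=d@M[:3,:3].T; o=M[:3,3]
    return o+d*((z-o[2])/d[:,2])[:,None]
def w2p(c,P):
    M=np.array(c['cam_to_world']); q=(np.atleast_2d(P)-M[:3,3])@M[:3,:3]
    return np.c_[c['cx']+c['fx']*q[:,0]/-q[:,2], c['cy']-c['fy']*q[:,1]/-q[:,2]]
E
python3 - <<'E'
from h import *
s=sensors.sense(); print(s['position'],s['tool_rot'],s['time'],R.from_rotvec(s['tool_rot']).as_matrix().round(3))
c=optics.camera('top'); print({k:v for k,v in c.items() if k!='img'})
cv2.imwrite('pics/top1.png',c['img'])
for n,z in [('foot_roller',.038),('bay',.045),('post',.055),('jar',.06),('finger_trainer',.01),('dumbbell',.07),('unit_drawer0_handle',.06)]:
    for r in optics.silhouettes('top',n)[:2]:
        m=r['mask'].astype(np.uint8); rc=cv2.minAreaRect(np.argwhere(m)[:,::-1].astype(np.float32))
        print(n,round(r['score'],2),np.round(r['pixel']),m.sum(),p2w(c,cv2.boxPoints(rc),z)[:,:2].round(3).tolist(),p2w(c,r['pixel'],z)[0,:2].round(3))
E
```

```text
pics
[ 0.24429785 -0.60161338  0.24425118] [-3.08140101e+00 -6.02017447e-01  4.54437923e-04] 0.0 [[ 0.926  0.376 -0.001]
 [ 0.376 -0.926  0.002]
 [ 0.    -0.002 -1.   ]]
{'fx': 388.9415956913684, 'fy': 388.9415956913684, 'cx': 280.3578578247899, 'cy': 213.00645875002496, 'cam_to_world': array([[-0.0247653 ,  0.99723908, -0.07000639,  0.4064373 ],
       [-0.99950759, -0.02335021,  0.02096034, -0.0021563 ],
       [ 0.0192678 ,  0.07049101,  0.99732631,  1.32216616],
       [ 0.        ,  0.        ,  0.        ,  1.        ]])}
foot_roller 0.81 [271. 216.] 1386 [[0.508, 0.163], [0.5, -0.161], [0.434, -0.159], [0.442, 0.164]] [0.488 0.002]
bay 0.77 [262. 156.] 1567 [[0.708, 0.222], [0.724, -0.248], [0.561, -0.25], [0.547, 0.215]] [0.689 0.027]
post 0.65 [271. 219.] 1587 [[0.506, 0.164], [0.499, -0.159], [0.434, -0.157], [0.441, 0.165]] [0.477 0.002]
post 0.43 [304. 190.] 46 [[0.583, -0.105], [0.582, -0.125], [0.559, -0.124], [0.559, -0.105]] [ 0.569 -0.109]
jar 0.56 [116. 257.] 764 [[0.406, 0.546], [0.403, 0.431], [0.323, 0.431], [0.326, 0.545]] [0.367 0.503]
finger_trainer 0.69 [414. 258.] 393 [[0.303, -0.421], [0.384, -0.433], [0.374, -0.513], [0.293, -0.5]] [ 0.337 -0.476]
dumbbell 0.78 [128. 166.] 994 [[0.75, 0.483], [0.749, 0.409], [0.559, 0.409], [0.561, 0.482]] [0.659 0.459]
unit_drawer0_handle 0.76 [433. 178.] 2414 [[0.672, -0.422], [0.667, -0.646], [0.511, -0.637], [0.516, -0.415]] [ 0.598 -0.534]
```

View pics/top1.png

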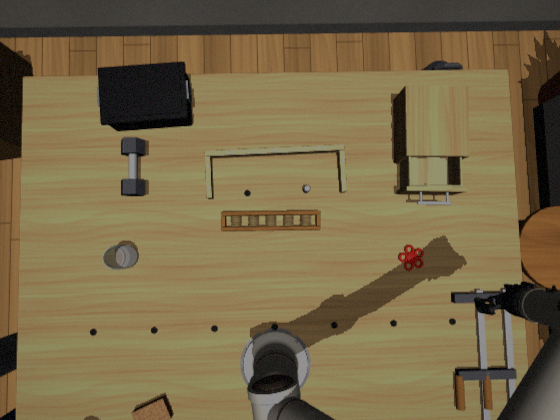

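The top view shows the roller at about (271,220), with the bay behind it. The post is at (306,188), to the robot's right, and the empty hole is at (248,192). Plan:
1. Slide the roller left with two fingers on its right end.
2. Turn the right end inward.
3. Push it along its axis in behind the post.
4. Swing the left end in and push it home.

```bash
cat >> h.py <<'E'
BY=0.034; BO=np.array([0.573,-0.018]); BX=np.array([np.cos(BY),np.sin(BY)]); BYv=np.array([-BX[1],BX[0]])
def tobay(p): d=np.asarray(p)[...,:2]-BO; return np.stack([d@BX,d@BYv],-1)
def frombay(x,y): return BO+x*BX+y*BYv
def go(x,y,z,yaw):
    s=sensors.sense(); M=R.from_rotvec(s['tool_rot']).as_matrix(); p=np.array(s['position'])
    d=M.T@(np.array([x,y,z])-p)/.03
    y0=np.degrees(np.arctan2(M[1,0],M[0,0])); a=np.radians(yaw)
    T=np.array([[np.cos(a),np.sin(a),0],[np.sin(a),-np.cos(a),0],[0,0,-1]]).T
    T=np.c_[[np.cos(a),np.sin(a),0],[np.sin(a),-np.cos(a),0],[0,0,-1]]
    r=np.degrees(R.from_matrix(M.T@T).as_rotvec())/6
    print('now',p.round(3),'yaw',y0.round(1),'| shift',d.round(2),'turn',r.round(2))
def roller():
    c=optics.camera('top'); rs=optics.silhouettes('top','foot_roller')
    for r in rs[:1]:
        m=r['mask'].astype(np.uint8); rc=cv2.minAreaRect(np.argwhere(m)[:,::-1].astype(np.float32))
        P=p2w(c,cv2.boxPoints(rc),.038)[:,:2]; C=P.mean(0)
        e=P[1]-P[0]; f=P[2]-P[1]; L=e if np.hypot(*e)>np.hypot(*f) else f
        L=L/np.hypot(*L); L=L if L[1]<0 else -L   # toward right end
        th=np.degrees(np.arctan2(L@BX,-L@BYv))
        print('roller',round(r['score'],2),'size',np.hypot(*e).round(3),np.hypot(*f).round(3),'C',C.round(3),'bayC',tobay(C).round(3),'theta_bay',th.round(1),'u',L.round(3),'right',(C+.165*L).round(3),'left',(C-.165*L).round(3))
    return c
E
python3 -c "
from h import *
roller(); go(.471,-.21,.14,90)"
```

```text
roller 0.62 size 0.328 0.07 C [0.473 0.004] bayC [-0.1    0.025] theta_bay -3.3 u [-0.023 -1.   ] right [ 0.469 -0.161] left [0.476 0.169]
now [ 0.245 -0.602  0.245] yaw 22.1 | shift [11.91 -9.27  3.51] turn [ -0.    -0.   -11.31]
```

```bash
python3 -m creep '[{"x":6,"y":-4.6,"z":1.7,"rz":-5.6,"hand":36},{"x":6,"y":-4.6,"z":1.7,"rz":-5.6,"hand":36},{"x":6,"y":-4.6,"z":1.7,"rz":-5.6,"hand":36},{"x":6,"y":-4.6,"z":1.7,"rz":-5.6,"hand":36},{"x":6,"y":-4.6,"z":1.7,"rz":-5.6,"hand":36},{"x":11.9,"y":-9.3,"z":3.5,"rz":-11.3,"hand":36},{"x":11.9,"y":-9.3,"z":3.5,"rz":-11.3,"hand":36},{"x":11.9,"y":-9.3,"z":3.5,"rz":-11.3,"hand":36},{"x":11.9,"y":-9.3,"z":3.5,"rz":-11.3,"hand":36},{"x":11.9,"y":-9.3,"z":3.5,"rz":-11.3,"hand":36},{"x":11.9,"y":-9.3,"z":3.5,"rz":-11.3,"hand":36},{"x":11.9,"y":-9.3,"z":3.5,"rz":-11.3,"hand":36}]'; python3 -c "
from h import *
go(.469,-.21,.028,88.7)
c=optics.camera('wrist');cv2.imwrite('pics/w1.png',c['img'])
print(c['fx'],c['cam_to_world'].round(3))
for n,z in [('post',.055),('foot_roller',.038)]:
  for r in optics.silhouettes('wrist',n)[:2]: print(n,r['score'],r['pixel'],p2w(c,r['pixel'],z),r['mask'].sum())"
```

```text
now [ 0.245 -0.602  0.245] yaw 22.1 | shift [11.85 -9.3   7.24] turn [ -0.   -0.  -11.1]
309.1857208772298 [[ 0.377  0.879  0.292  0.32 ]
 [-0.926  0.357  0.12  -0.572]
 [ 0.001 -0.316  0.949  0.374]
 [ 0.     0.     0.     1.   ]]schema error: expected keys rx, ry, rz, x, y, z, hand
```

View pics/w1.png

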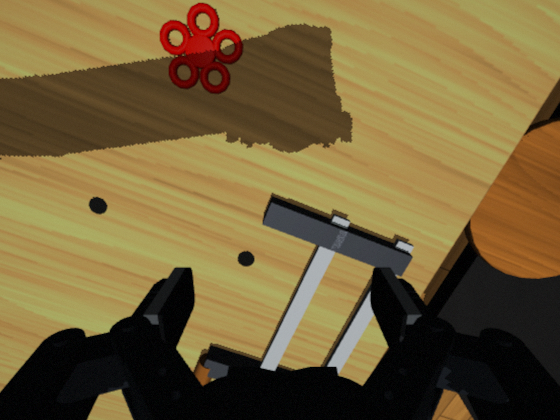

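The call was refused because every row needs all the keys. The wrist view shows only the trainer at (200,48) and bare bench, so the arm hasn't moved. I'll resend with full rows.

```bash
python3 -m creep '[{"rx":0,"ry":0,"x":6,"y":-4.6,"z":1.7,"rz":-5.6,"hand":36},{"rx":0,"ry":0,"x":6,"y":-4.6,"z":1.7,"rz":-5.6,"hand":36},{"rx":0,"ry":0,"x":6,"y":-4.6,"z":1.7,"rz":-5.6,"hand":36},{"rx":0,"ry":0,"x":6,"y":-4.6,"z":1.7,"rz":-5.6,"hand":36},{"rx":0,"ry":0,"x":6,"y":-4.6,"z":1.7,"rz":-5.6,"hand":36},{"rx":0,"ry":0,"x":11.9,"y":-9.3,"z":3.5,"rz":-11.1,"hand":36},{"rx":0,"ry":0,"x":11.9,"y":-9.3,"z":3.5,"rz":-11.1,"hand":36},{"rx":0,"ry":0,"x":11.9,"y":-9.3,"z":3.5,"rz":-11.1,"hand":36},{"rx":0,"ry":0,"x":11.9,"y":-9.3,"z":3.5,"rz":-11.1,"hand":36},{"rx":0,"ry":0,"x":11.9,"y":-9.3,"z":3.5,"rz":-11.1,"hand":36},{"rx":0,"ry":0,"x":11.9,"y":-9.3,"z":3.5,"rz":-11.1,"hand":36},{"rx":0,"ry":0,"x":11.9,"y":-9.3,"z":3.5,"rz":-11.1,"hand":36}]'; python3 -c "
from h import *
go(.469,-.21,.028,88.7); print(sensors.sense()['joints'])
c=optics.camera('wrist');cv2.imwrite('pics/w2.png',c['img'])
for n,z in [('post',.055),('foot_roller',.038)]:
  for r in optics.silhouettes('wrist',n)[:2]: print(n,r['score'],r['pixel'],p2w(c,r['pixel'],z),r['mask'].sum())"
```

```text
time: 1.65
position: [0.4735, -0.2009, 0.14]
tool_rot: [-2.234, -2.206, -0.007]
force: [-0.4, 0.0, 1.0]
width: 0.036
gripper_force: 0.0
now [ 0.474 -0.201  0.14 ] yaw 89.3 | shift [-0.32 -0.16  3.73] turn [ 0.02 -0.04  0.1 ]
[ 0.97462027  0.47869481 -0.76724731  1.97095442  0.42917993  0.85927607
 -0.03587554]
post 0.75 [276.3, 85.0] [[ 0.47140659 -0.10755266  0.055     ]] 12135
post 0.55 [159.9, 404.3] [[ 0.35946627 -0.3799183   0.055     ]] 576
foot_roller 0.69 [276.9, 84.7] [[ 0.47160004 -0.10632896  0.038     ]] 11828
```

View pics/w2.png

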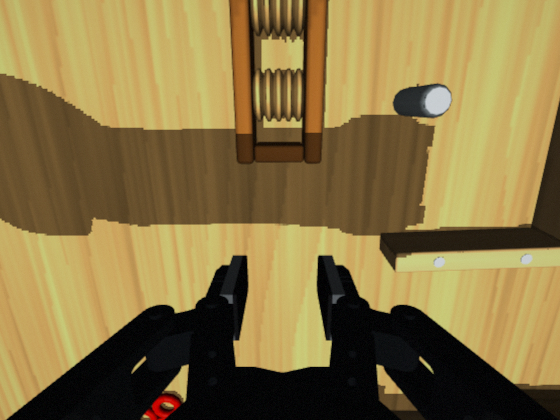

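The wrist view shows the roller's right end at about (279,155), centred between the fingers. The post top is at (437,100), and the right cheek's front edge is near (388,250). Descending.

```bash
python3 -c "
from h import *
c=optics.camera('wrist'); print('post',p2w(c,[437,100],.055), 'cheek front corners',p2w(c,[[381,233],[397,270]],.045),'end corners',p2w(c,[[242,135],[315,135]],.038))"
python3 -m creep '[{"rx":0,"ry":0,"x":-0.3,"y":-0.2,"z":1.2,"rz":0.1,"hand":36},{"rx":0,"ry":0,"x":-0.3,"y":-0.2,"z":2.4,"rz":0.1,"hand":36},{"rx":0,"ry":0,"x":-0.3,"y":-0.2,"z":3.2,"rz":0.1,"hand":36},{"rx":0,"ry":0,"x":-0.3,"y":-0.2,"z":3.75,"rz":0.1,"hand":36},{"rx":0,"ry":0,"x":-0.3,"y":-0.2,"z":3.75,"rz":0.1,"hand":36},{"rx":0,"ry":0,"x":-0.3,"y":-0.2,"z":3.75,"rz":0.1,"hand":36}]'
```

```text
post [[ 0.57395721 -0.12663354  0.055     ]] cheek front corners [[ 0.5484906  -0.22469918  0.045     ]
 [ 0.5643155  -0.25787362  0.045     ]] end corners [[ 0.44291833 -0.1480465   0.038     ]
 [ 0.49624135 -0.14906651  0.038     ]]
time: 2.35
position: [0.4631, -0.2198, 0.0275]
tool_rot: [-2.26, -2.181, 0.002]
force: [1.0, 0.1, 0.2]
width: 0.0358
gripper_force: 0.0
```

```bash
python3 -m creep '[{"rx":0,"ry":0,"x":0.6,"y":0.2,"z":0.05,"rz":0,"hand":36},{"rx":0,"ry":0,"x":1.1,"y":0.2,"z":0.05,"rz":0,"hand":36},{"rx":0,"ry":0,"x":1.4,"y":0.2,"z":0.05,"rz":0,"hand":36},{"rx":0,"ry":0,"x":1.6,"y":0.2,"z":0.05,"rz":0,"hand":36},{"rx":0,"ry":0,"x":1.85,"y":0.2,"z":0.05,"rz":0,"hand":36},{"rx":0,"ry":0,"x":2.1,"y":0.2,"z":0.05,"rz":0,"hand":36},{"rx":0,"ry":0,"x":2.35,"y":0.2,"z":0.05,"rz":0,"hand":36},{"rx":0,"ry":0,"x":2.6,"y":0.2,"z":0.05,"rz":0,"hand":36},{"rx":0,"ry":0,"x":2.85,"y":0.2,"z":0.05,"rz":0,"hand":36}]'
python3 -m creep '[{"rx":0,"ry":0,"x":0.25,"y":0,"z":0,"rz":0,"hand":36},{"rx":0,"ry":0,"x":0.5,"y":0,"z":0,"rz":0,"hand":36},{"rx":0,"ry":0,"x":0.75,"y":0,"z":0,"rz":0,"hand":36},{"rx":0,"ry":0,"x":1.0,"y":0,"z":0,"rz":0,"hand":36},{"rx":0,"ry":0,"x":1.1,"y":0,"z":0,"rz":0,"hand":36},{"rx":0,"ry":0,"x":1.1,"y":0,"z":0,"rz":0,"hand":36}]'
python3 -c "
from h import *
c=roller(); go(.42,-.06,.08,0)"
```

```text
time: 3.1
position: [0.4738, -0.1366, 0.0278]
tool_rot: [2.258, 2.178, -0.004]
force: [-0.6, -6.1, 5.1]
width: 0.0359
gripper_force: 3.2
time: 3.6
position: [0.4752, -0.1014, 0.0274]
tool_rot: [2.257, 2.181, 0.0]
force: [0.1, -3.3, 2.0]
width: 0.0362
gripper_force: 1.7
now [ 0.475 -0.101  0.027] yaw 88.0 | shift [ 1.31 -1.88 -1.77] turn [ 0.02 -0.   14.67]
```

```bash
python3 -m creep '[{"rx":0,"ry":0,"x":-0.7,"y":0,"z":0,"rz":0,"hand":36},{"rx":0,"ry":0,"x":-0.7,"y":-0.5,"z":-1.3,"rz":1,"hand":0},{"rx":0,"ry":0,"x":-0.7,"y":-1.5,"z":-2.4,"rz":2,"hand":0},{"rx":0,"ry":0,"x":1.3,"y":-2.8,"z":-2.4,"rz":14.6,"hand":0},{"rx":0,"ry":0,"x":1.3,"y":-2.8,"z":-2.4,"rz":14.6,"hand":0},{"rx":0,"ry":0,"x":1.3,"y":-2.8,"z":-2.4,"rz":14.6,"hand":0},{"rx":0,"ry":0,"x":1.3,"y":-2.8,"z":-2.4,"rz":14.6,"hand":0},{"rx":0,"ry":0,"x":1.3,"y":-2.8,"z":-2.4,"rz":14.6,"hand":0},{"rx":0,"ry":0,"x":1.3,"y":-2.8,"z":-2.4,"rz":14.6,"hand":0},{"rx":0,"ry":0,"x":1.3,"y":-2.8,"z":-2.4,"rz":14.6,"hand":0},{"rx":0,"ry":0,"x":1.3,"y":-2.8,"z":-2.4,"rz":14.6,"hand":0},{"rx":0,"ry":0,"x":1.3,"y":-2.8,"z":-2.4,"rz":14.6,"hand":0}]'
python3 -c "
from h import *
c=roller(); c=roller(); cv2.imwrite('pics/top2.png',cv2.resize(c['img'][100:320,120:480],None,fx=2,fy=2)); go(.395,-.06,.028,0)"
```

```text
time: 4.7
position: [0.3907, -0.0577, 0.098]
tool_rot: [-3.125, -0.31, 0.001]
force: [-0.5, -0.8, 0.2]
width: 0.0003
gripper_force: 0.0
roller 0.87 size 0.068 0.328 C [0.479 0.076] bayC [-0.091  0.097] theta_bay -4.1 u [-0.037 -0.999] right [ 0.473 -0.089] left [0.485 0.241]
roller 0.64 size 0.327 0.063 C [0.478 0.073] bayC [-0.092  0.094] theta_bay -3.3 u [-0.023 -1.   ] right [ 0.474 -0.092] left [0.481 0.238]
now [ 0.391 -0.058  0.098] yaw 11.9 | shift [0.12 0.1  2.34] turn [-0.    0.01  1.98]
```

View pics/top2.png

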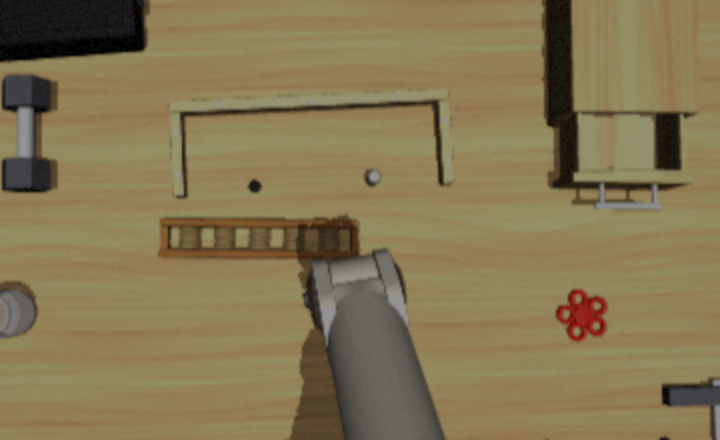

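```bash
python3 -m creep '[{"rx":0,"ry":0,"x":0.1,"y":0.1,"z":1.2,"rz":2,"hand":0},{"rx":0,"ry":0,"x":0.1,"y":0.1,"z":2.0,"rz":2,"hand":0},{"rx":0,"ry":0,"x":0.1,"y":0.1,"z":2.35,"rz":2,"hand":0},{"rx":0,"ry":0,"x":0.1,"y":0.1,"z":2.35,"rz":2,"hand":0}]'
python3 -m creep '[{"rx":0,"ry":0,"x":0.6,"y":0,"z":0,"rz":0,"hand":0},{"rx":0,"ry":0,"x":1.0,"y":0,"z":0,"rz":0,"hand":0},{"rx":0,"ry":0,"x":1.25,"y":0,"z":0,"rz":-0.2,"hand":0},{"rx":0,"ry":0,"x":1.5,"y":0,"z":0,"rz":-0.6,"hand":0},{"rx":0,"ry":0,"x":1.75,"y":-0.02,"z":0,"rz":-1,"hand":0},{"rx":0,"ry":0,"x":2.0,"y":-0.06,"z":0,"rz":-1.4,"hand":0},{"rx":0,"ry":0,"x":2.25,"y":-0.1,"z":0,"rz":-1.8,"hand":0},{"rx":0,"ry":0,"x":2.5,"y":-0.15,"z":0,"rz":-2.2,"hand":0},{"rx":0,"ry":0,"x":2.75,"y":-0.2,"z":0,"rz":-2.5,"hand":0},{"rx":0,"ry":0,"x":2.75,"y":-0.2,"z":0,"rz":-2.5,"hand":0}]'
python3 -c "
from h import *
c=roller(); go(.533,-.035,.028,28)"
```

```text
time: 5.23
position: [0.3928, -0.06, 0.0257]
tool_rot: [-3.14, 0.004, 0.008]
force: [-0.4, -0.4, 2.2]
width: -0.0002
gripper_force: 0.0
time: 6.07
position: [0.4792, -0.0549, 0.0284]
tool_rot: [-3.115, -0.405, -0.003]
force: [0.1, -0.2, 0.7]
width: -0.0001
gripper_force: 0.0
roller 0.62 size 0.256 0.067 C [0.491 0.123] bayC [-0.077  0.143] theta_bay 7.6 u [ 0.166 -0.986] right [ 0.519 -0.04 ] left [0.464 0.285]
now [ 0.478 -0.055  0.028] yaw 14.7 | shift [ 1.95 -0.18  0.01] turn [-0.   -0.01 -2.22]
```

```bash
python3 -m creep '[{"rx":0,"ry":0,"x":0.25,"y":0,"z":0,"rz":-0.3,"hand":0},{"rx":0,"ry":0,"x":0.5,"y":0,"z":0,"rz":-0.7,"hand":0},{"rx":0,"ry":0,"x":0.75,"y":-0.02,"z":0,"rz":-1.1,"hand":0},{"rx":0,"ry":0,"x":1.0,"y":-0.05,"z":0,"rz":-1.5,"hand":0},{"rx":0,"ry":0,"x":1.25,"y":-0.1,"z":0,"rz":-1.9,"hand":0},{"rx":0,"ry":0,"x":1.5,"y":-0.15,"z":0,"rz":-2.2,"hand":0},{"rx":0,"ry":0,"x":1.75,"y":-0.2,"z":0,"rz":-2.5,"hand":0},{"rx":0,"ry":0,"x":2.0,"y":-0.25,"z":0,"rz":-2.8,"hand":0},{"rx":0,"ry":0,"x":2.2,"y":-0.3,"z":0,"rz":-3,"hand":0},{"rx":0,"ry":0,"x":1.2,"y":-0.3,"z":0,"rz":-3,"hand":0},{"rx":0,"ry":0,"x":0.5,"y":-0.3,"z":-2.5,"rz":-3,"hand":80},{"rx":0,"ry":0,"x":-1.5,"y":-1.5,"z":-3,"rz":-3,"hand":80}]'
python3 -c "
from h import *
c=roller(); c=roller();"
```

```text
time: 7.17
position: [0.4687, -0.033, 0.0919]
tool_rot: [3.015, 0.882, 0.008]
force: [2.6, 0.8, 1.6]
width: 0.0232
gripper_force: 0.0
roller 0.88 size 0.328 0.067 C [0.518 0.112] bayC [-0.05   0.132] theta_bay 23.6 u [ 0.431 -0.903] right [ 0.589 -0.037] left [0.447 0.261]
roller 0.76 size 0.331 0.068 C [0.519 0.112] bayC [-0.05   0.132] theta_bay 23.3 u [ 0.426 -0.905] right [ 0.589 -0.037] left [0.449 0.261]
```

```bash
python3 -c "
from h import *
go(.453,.081,.02,25.4)"
```

```text
now [ 0.466 -0.032  0.091] yaw 32.7 | shift [ 1.68 -3.4   2.38] turn [ 0.02 -0.02  1.22]
```

```bash
python3 -m creep '[{"rx":0,"ry":0,"x":0.4,"y":-1.2,"z":0,"rz":0.6,"hand":80},{"rx":0,"ry":0,"x":1.0,"y":-2.4,"z":0,"rz":1.2,"hand":80},{"rx":0,"ry":0,"x":1.7,"y":-3.4,"z":0,"rz":1.2,"hand":80},{"rx":0,"ry":0,"x":1.7,"y":-3.4,"z":0,"rz":1.2,"hand":80},{"rx":0,"ry":0,"x":1.7,"y":-3.4,"z":0,"rz":1.2,"hand":80},{"rx":0,"ry":0,"x":1.7,"y":-3.4,"z":0,"rz":1.2,"hand":80}]'
python3 -c "
from h import *
go(.453,.081,.02,25.4)"
```

```text
time: 7.87
position: [0.4533, 0.0814, 0.0897]
tool_rot: [-3.064, -0.694, 0.001]
force: [0.7, -0.3, 0.4]
width: 0.08
gripper_force: 0.0
now [0.453 0.081 0.09 ] yaw 25.5 | shift [-0.01  0.01  2.32] turn [-0.    0.    0.02]
```

```bash
python3 -m creep '[{"rx":0,"ry":0,"x":0,"y":0,"z":1.2,"rz":0,"hand":80},{"rx":0,"ry":0,"x":0,"y":0,"z":2,"rz":0,"hand":80},{"rx":0,"ry":0,"x":0,"y":0,"z":2.3,"rz":0,"hand":80},{"rx":0,"ry":0,"x":0.5,"y":0,"z":2.3,"rz":0,"hand":80},{"rx":0,"ry":0,"x":0.8,"y":0,"z":2.3,"rz":0,"hand":80},{"rx":0,"ry":0,"x":1.0,"y":0,"z":2.3,"rz":0,"hand":80},{"rx":0,"ry":0,"x":1.2,"y":0,"z":2.3,"rz":0,"hand":80},{"rx":0,"ry":0,"x":1.4,"y":0,"z":2.3,"rz":0,"hand":80},{"rx":0,"ry":0,"x":1.55,"y":0,"z":2.3,"rz":0,"hand":80},{"rx":0,"ry":0,"x":1.55,"y":0,"z":2.3,"rz":0,"hand":80},{"rx":0,"ry":0,"x":0.8,"y":0,"z":2.3,"rz":0,"hand":80},{"rx":0,"ry":0,"x":-0.5,"y":0,"z":0.7,"rz":0,"hand":80}]'
python3 -c "
from h import *
c=roller(); c=roller();go(.4,.32,.12,-65)"
```

```text
time: 8.87
position: [0.4488, 0.0805, 0.0502]
tool_rot: [-3.061, -0.692, 0.008]
force: [-0.6, -0.1, 1.0]
width: 0.0802
gripper_force: 0.0
roller 0.94 size 0.332 0.076 C [0.531 0.12 ] bayC [-0.037  0.139] theta_bay 22.2 u [ 0.409 -0.913] right [ 0.599 -0.031] left [0.464 0.27 ]
roller 0.6 size 0.325 0.066 C [0.532 0.119] bayC [-0.036  0.138] theta_bay 23.6 u [ 0.431 -0.902] right [ 0.604 -0.03 ] left [0.461 0.267]
now [0.452 0.08  0.055] yaw 25.4 | shift [ 1.87 -7.97 -2.18] turn [-0.02 -0.04 15.07]
```

```bash
python3 -c "
from h import *
go(.443,.31,.11,115)"; python3 -m creep '[{"rx":0,"ry":0,"x":0,"y":0,"z":-1.2,"rz":-1,"hand":36},{"rx":0,"ry":0,"x":1.3,"y":-2.5,"z":-1.8,"rz":-4,"hand":36},{"rx":0,"ry":0,"x":3,"y":-7,"z":-1.8,"rz":-14.9,"hand":36},{"rx":0,"ry":0,"x":3,"y":-7,"z":-1.8,"rz":-14.9,"hand":36},{"rx":0,"ry":0,"x":3,"y":-7,"z":-1.8,"rz":-14.9,"hand":36},{"rx":0,"ry":0,"x":3,"y":-7,"z":-1.8,"rz":-14.9,"hand":36},{"rx":0,"ry":0,"x":3,"y":-7,"z":-1.8,"rz":-14.9,"hand":36},{"rx":0,"ry":0,"x":3,"y":-7,"z":-1.8,"rz":-14.9,"hand":36},{"rx":0,"ry":0,"x":3,"y":-7,"z":-1.8,"rz":-14.9,"hand":36},{"rx":0,"ry":0,"x":3,"y":-7,"z":-1.8,"rz":-14.9,"hand":36},{"rx":0,"ry":0,"x":3,"y":-7,"z":-1.8,"rz":-14.9,"hand":36},{"rx":0,"ry":0,"x":3,"y":-7,"z":-1.8,"rz":-14.9,"hand":36}]'
python3 -c "
from h import *
go(.443,.31,.028,115)"
```

```text
now [0.452 0.08  0.055] yaw 25.4 | shift [ 3.02 -7.06 -1.84] turn [  0.04  -0.02 -14.93]
time: 10.07
position: [0.4425, 0.3096, 0.1073]
tool_rot: [-1.788, -2.582, -0.003]
force: [0.4, 0.3, -0.3]
width: 0.0363
gripper_force: 0.0
now [0.443 0.31  0.107] yaw 110.6 | shift [0.   0.02 2.64] turn [ 0.01 -0.01 -0.74]
```

```bash
python3 -m creep '[{"rx":0,"ry":0,"x":0,"y":0,"z":1.2,"rz":-0.5,"hand":36},{"rx":0,"ry":0,"x":0,"y":0,"z":2.2,"rz":-0.5,"hand":36},{"rx":0,"ry":0,"x":0,"y":0,"z":2.65,"rz":-0.5,"hand":36},{"rx":0,"ry":0,"x":0,"y":0,"z":2.65,"rz":-0.5,"hand":36}]'
python3 -c "
from h import *
print(p2w(optics.camera('top'),[0,0],0)[0,0]); go(.457,.280,.028,115)
for a in (1,2): roller()"
```

```text
time: 10.4
position: [0.4402, 0.3074, 0.0249]
tool_rot: [-1.728, -2.62, 0.007]
force: [-0.2, -0.5, -0.0]
width: 0.0359
gripper_force: 0.0
1.2683001552926654
now [0.441 0.308 0.027] yaw 113.2 | shift [-1.08  0.12 -0.04] turn [-0.03 -0.   -0.29]
roller 0.73 size 0.326 0.07 C [0.531 0.119] bayC [-0.037  0.138] theta_bay 23.6 u [ 0.431 -0.902] right [ 0.603 -0.03 ] left [0.46  0.268]
roller 0.73 size 0.325 0.067 C [0.532 0.118] bayC [-0.037  0.138] theta_bay 23.6 u [ 0.431 -0.902] right [ 0.603 -0.031] left [0.461 0.267]
```

```bash
python3 -m creep '[{"rx":0,"ry":0,"x":-0.5,"y":0.1,"z":0,"rz":-0.4,"hand":36},{"rx":0,"ry":0,"x":-0.9,"y":0.12,"z":0,"rz":-0.4,"hand":36},{"rx":0,"ry":0,"x":-1.1,"y":0.12,"z":0,"rz":-0.4,"hand":36},{"rx":0,"ry":0,"x":-1.35,"y":0.13,"z":0,"rz":-0.4,"hand":36},{"rx":0,"ry":0,"x":-1.6,"y":0.14,"z":0,"rz":-0.4,"hand":36},{"rx":0,"ry":0,"x":-1.9,"y":0.15,"z":0,"rz":-0.4,"hand":36},{"rx":0,"ry":0,"x":-2.2,"y":0.16,"z":0,"rz":-0.4,"hand":36},{"rx":0,"ry":0,"x":-2.5,"y":0.17,"z":0,"rz":-0.4,"hand":36},{"rx":0,"ry":0,"x":-2.8,"y":0.18,"z":0,"rz":-0.4,"hand":36},{"rx":0,"ry":0,"x":-3.1,"y":0.2,"z":0,"rz":-0.4,"hand":36},{"rx":0,"ry":0,"x":-3.3,"y":0.2,"z":0,"rz":-0.4,"hand":36},{"rx":0,"ry":0,"x":-3.3,"y":0.2,"z":0,"rz":-0.4,"hand":36}]'
python3 -c "
from h import *
go(.5,.2,.028,115.5)
for a in (1,2): roller()"
```

```text
time: 11.65
position: [0.4872, 0.219, 0.0285]
tool_rot: [1.675, 2.657, 0.001]
force: [-0.3, 1.2, 1.0]
width: 0.0361
gripper_force: 0.4
now [0.487 0.219 0.028] yaw 115.6 | shift [-0.76  0.11  0.02] turn [0.01 0.   0.01]
roller 0.58 size 0.291 0.069 C [0.567 0.042] bayC [-0.004  0.06 ] theta_bay 23.6 u [ 0.431 -0.902] right [ 0.638 -0.107] left [0.496 0.191]
roller 0.56 size 0.292 0.07 C [0.566 0.042] bayC [-0.005  0.06 ] theta_bay 23.1 u [ 0.424 -0.906] right [ 0.636 -0.108] left [0.496 0.191]
```

```bash
python3 -m creep '[{"rx":0,"ry":0,"x":-0.2,"y":0,"z":0,"rz":0,"hand":36},{"rx":0,"ry":0,"x":-0.5,"y":0,"z":0,"rz":0,"hand":36},{"rx":0,"ry":0,"x":-0.8,"y":0,"z":0,"rz":0,"hand":36},{"rx":0,"ry":0,"x":-1.1,"y":0,"z":0,"rz":0,"hand":36},{"rx":0,"ry":0,"x":-1.4,"y":0,"z":0,"rz":0,"hand":36},{"rx":0,"ry":0,"x":-1.7,"y":0,"z":0,"rz":0,"hand":36},{"rx":0,"ry":0,"x":-2.0,"y":0,"z":0,"rz":0,"hand":36},{"rx":0,"ry":0,"x":-2.3,"y":0,"z":0,"rz":0,"hand":36},{"rx":0,"ry":0,"x":-2.6,"y":0,"z":0,"rz":0,"hand":36},{"rx":0,"ry":0,"x":-2.8,"y":0,"z":0,"rz":0,"hand":36},{"rx":0,"ry":0,"x":-2.8,"y":0,"z":0,"rz":0,"hand":36},{"rx":0,"ry":0,"x":-1.8,"y":0,"z":0,"rz":0,"hand":36}]'
python3 -c "
from h import *
c=roller();c=roller();go(.49,.2,.09,10); cv2.imwrite('pics/top3.png',cv2.resize(c['img'][100:320,120:480],None,fx=2,fy=2))"
```

```text
time: 12.85
position: [0.5135, 0.1635, 0.0274]
tool_rot: [1.685, 2.646, -0.006]
force: [0.2, 0.1, -0.9]
width: 0.0359
gripper_force: 0.0
roller 0.88 size 0.305 0.069 C [ 0.601 -0.028] bayC [ 0.027 -0.011] theta_bay 23.6 u [ 0.431 -0.902] right [ 0.672 -0.177] left [0.529 0.121]
roller 0.89 size 0.32 0.069 C [ 0.599 -0.024] bayC [ 0.025 -0.007] theta_bay 23.6 u [ 0.431 -0.902] right [ 0.67  -0.173] left [0.528 0.125]
now [0.509 0.172 0.028] yaw 115.8 | shift [ 1.12 -0.18 -2.05] turn [ 0.   -0.   17.63]
```

View pics/top3.png

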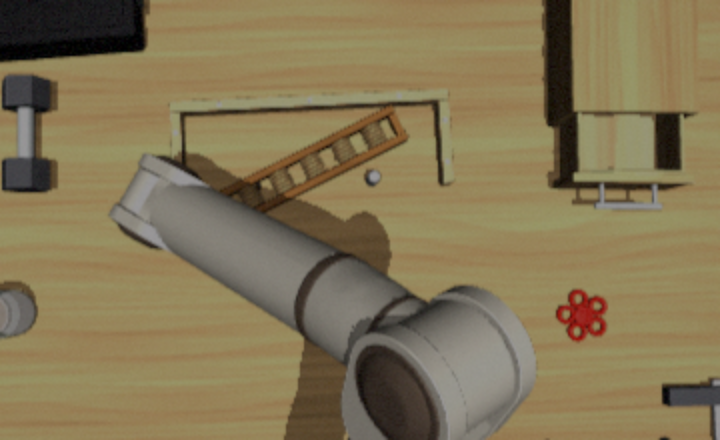

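The roller's right end is now behind the post, with its tip at about (395,125) in the crop and the post at (373,177). Next I'll swing the left end in.

```bash
python3 -c "
from h import *
go(.475,.073,.10,25)"; python3 -m creep '[{"rx":0,"ry":0,"x":0.3,"y":0,"z":-1.2,"rz":0,"hand":0},{"rx":0,"ry":0,"x":0.3,"y":-0.4,"z":-2.4,"rz":2,"hand":0},{"rx":0,"ry":0,"x":-1.5,"y":-1.5,"z":-2.4,"rz":8,"hand":0},{"rx":0,"ry":0,"x":-2.5,"y":-2.25,"z":-2.4,"rz":15.1,"hand":0},{"rx":0,"ry":0,"x":-2.5,"y":-2.25,"z":-2.4,"rz":15.1,"hand":0},{"rx":0,"ry":0,"x":-2.5,"y":-2.25,"z":-2.4,"rz":15.1,"hand":0},{"rx":0,"ry":0,"x":-2.5,"y":-2.25,"z":-2.4,"rz":15.1,"hand":0},{"rx":0,"ry":0,"x":-2.5,"y":-2.25,"z":-2.4,"rz":15.1,"hand":0},{"rx":0,"ry":0,"x":-2.5,"y":-2.25,"z":-2.4,"rz":15.1,"hand":0},{"rx":0,"ry":0,"x":-2.5,"y":-2.25,"z":-2.4,"rz":15.1,"hand":0},{"rx":0,"ry":0,"x":-2.5,"y":-2.25,"z":-2.4,"rz":15.1,"hand":0},{"rx":0,"ry":0,"x":-2.5,"y":-2.25,"z":-2.4,"rz":15.1,"hand":0}]'; python3 -c "
from h import *
go(.475,.073,.028,25);roller();roller()"
```

```text
now [0.509 0.172 0.028] yaw 115.8 | shift [-2.47 -2.47 -2.39] turn [ 0.   -0.   15.13]
time: 14.05
position: [0.4816, 0.0732, 0.1003]
tool_rot: [2.983, 0.982, 0.0]
force: [-0.0, -0.1, 0.0]
width: -0.0002
gripper_force: 0.0
now [0.482 0.073 0.1  ] yaw 36.5 | shift [-0.18 -0.13  2.41] turn [0.01 0.   1.91]
roller 0.9 size 0.243 0.072 C [ 0.615 -0.057] bayC [ 0.04  -0.041] theta_bay 24.2 u [ 0.441 -0.897] right [ 0.688 -0.206] left [0.542 0.091]
roller 0.8 size 0.246 0.069 C [ 0.614 -0.056] bayC [ 0.04  -0.039] theta_bay 23.6 u [ 0.431 -0.902] right [ 0.685 -0.205] left [0.543 0.093]
```

```bash
python3 -m creep '[{"rx":0,"ry":0,"x":-0.2,"y":-0.15,"z":1.0,"rz":1,"hand":0},{"rx":0,"ry":0,"x":-0.2,"y":-0.15,"z":1.8,"rz":1.9,"hand":0},{"rx":0,"ry":0,"x":-0.2,"y":-0.15,"z":2.4,"rz":1.9,"hand":0},{"rx":0,"ry":0,"x":-0.2,"y":-0.15,"z":2.4,"rz":1.9,"hand":0}]'
python3 -m creep '[{"rx":0,"ry":0,"x":0.4,"y":0,"z":0,"rz":0,"hand":0},{"rx":0,"ry":0,"x":0.75,"y":0,"z":0,"rz":0,"hand":0},{"rx":0,"ry":0,"x":1.0,"y":0,"z":0,"rz":0.2,"hand":0},{"rx":0,"ry":0,"x":1.25,"y":0,"z":0,"rz":0.5,"hand":0},{"rx":0,"ry":0,"x":1.5,"y":0,"z":0,"rz":0.9,"hand":0},{"rx":0,"ry":0,"x":1.75,"y":0,"z":0,"rz":1.3,"hand":0},{"rx":0,"ry":0,"x":2.0,"y":0,"z":0,"rz":1.6,"hand":0},{"rx":0,"ry":0,"x":2.25,"y":0,"z":0,"rz":2,"hand":0},{"rx":0,"ry":0,"x":2.25,"y":0,"z":0,"rz":2,"hand":0}]'
python3 -c "
from h import *
go(.5,.2,.028,2);roller();c=roller(); cv2.imwrite('pics/top4.png',cv2.resize(c['img'][100:320,120:480],None,fx=2,fy=2))"
```

```text
time: 14.58
position: [0.4712, 0.0735, 0.0253]
tool_rot: [-3.063, -0.697, 0.009]
force: [-0.9, 0.3, -0.4]
width: -0.0002
gripper_force: 0.0
time: 15.33
position: [0.5367, 0.1043, 0.0292]
tool_rot: [-3.119, -0.366, -0.004]
force: [0.2, 0.1, 0.0]
width: -0.0003
gripper_force: 0.0
now [0.537 0.104 0.029] yaw 13.4 | shift [-0.45 -3.38  0.04] turn [-0.01 -0.02  1.9 ]
roller 0.97 size 0.248 0.067 C [ 0.623 -0.054] bayC [ 0.048 -0.038] theta_bay 14.1 u [ 0.276 -0.961] right [ 0.668 -0.213] left [0.577 0.104]
roller 0.86 size 0.252 0.071 C [ 0.623 -0.053] bayC [ 0.049 -0.037] theta_bay 14.5 u [ 0.282 -0.959] right [ 0.67  -0.212] left [0.576 0.105]
```

View pics/top4.png

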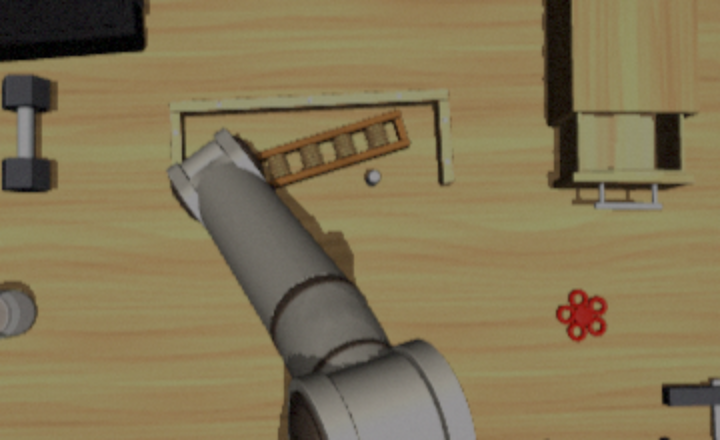

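```bash
python3 -m creep '[{"rx":0,"ry":0,"x":0.25,"y":-0.02,"z":0,"rz":0.3,"hand":0},{"rx":0,"ry":0,"x":0.5,"y":-0.05,"z":0,"rz":0.6,"hand":0},{"rx":0,"ry":0,"x":0.75,"y":-0.07,"z":0,"rz":0.9,"hand":0},{"rx":0,"ry":0,"x":1.0,"y":-0.1,"z":0,"rz":1.2,"hand":0},{"rx":0,"ry":0,"x":1.25,"y":-0.12,"z":0,"rz":1.5,"hand":0},{"rx":0,"ry":0,"x":1.45,"y":-0.14,"z":0,"rz":1.8,"hand":0},{"rx":0,"ry":0,"x":1.6,"y":-0.15,"z":0,"rz":1.9,"hand":0},{"rx":0,"ry":0,"x":1.6,"y":-0.15,"z":0,"rz":1.9,"hand":0},{"rx":0,"ry":0,"x":0.7,"y":0,"z":0,"rz":1.9,"hand":0},{"rx":0,"ry":0,"x":-0.4,"y":0,"z":0,"rz":1.9,"hand":0},{"rx":0,"ry":0,"x":-1.4,"y":0.5,"z":-1,"rz":1.9,"hand":80},{"rx":0,"ry":0,"x":-2.0,"y":1.5,"z":-2,"rz":1.9,"hand":80}]'
python3 -c "
from h import *
roller();c=roller();roller();go(.55,0,.09,2)"
```

```text
time: 16.53
position: [0.4833, 0.053, 0.082]
tool_rot: [-3.14, -0.066, 0.01]
force: [1.3, -0.1, 0.6]
width: 0.0232
gripper_force: 0.0
roller 0.91 size 0.329 0.075 C [ 0.631 -0.013] bayC [0.058 0.003] theta_bay 2.6 u [ 0.08  -0.997] right [ 0.644 -0.177] left [0.617 0.151]
roller 0.89 size 0.328 0.068 C [ 0.632 -0.014] bayC [0.059 0.002] theta_bay 1.8 u [ 0.065 -0.998] right [ 0.642 -0.178] left [0.621 0.151]
roller 0.74 size 0.323 0.068 C [ 0.631 -0.014] bayC [0.058 0.002] theta_bay 2.2 u [ 0.072 -0.997] right [ 0.643 -0.178] left [0.619 0.151]
now [0.489 0.051 0.083] yaw 2.1 | shift [ 1.96  1.79 -0.22] turn [-0.01 -0.01  0.01]
```

```bash
python3 -m creep '[{"rx":0,"ry":0,"x":1.0,"y":0.8,"z":-0.2,"rz":0,"hand":80},{"rx":0,"ry":0,"x":1.9,"y":1.7,"z":-0.2,"rz":0,"hand":80},{"rx":0,"ry":0,"x":2.1,"y":1.9,"z":-0.2,"rz":0,"hand":80},{"rx":0,"ry":0,"x":2.1,"y":1.9,"z":-0.2,"rz":0,"hand":80},{"rx":0,"ry":0,"x":2.1,"y":1.9,"z":1,"rz":0,"hand":80},{"rx":0,"ry":0,"x":2.1,"y":1.9,"z":2.05,"rz":0,"hand":80},{"rx":0,"ry":0,"x":2.1,"y":1.9,"z":2.05,"rz":0,"hand":80}]'
python3 -c "
from h import *
p=frombay(.05,.005);print(p,tobay(sensors.sense()['position']));go(*p,.02,2)"
```

```text
time: 17.42
position: [0.548, -0.002, 0.0157]
tool_rot: [-3.139, -0.06, 0.018]
force: [-0.5, 0.7, -0.3]
width: 0.0801
gripper_force: 0.0
[ 0.62280114 -0.01130322] [-0.02447585  0.01681733]
now [ 0.548 -0.002  0.016] yaw 2.2 | shift [ 2.48  0.4  -0.17] turn [-0.02  0.11  0.03]
```

```bash
python3 -m creep '[{"rx":0,"ry":0,"x":0.5,"y":0.3,"z":-0.1,"rz":0,"hand":80},{"rx":0,"ry":0,"x":1.0,"y":0.3,"z":-0.1,"rz":0,"hand":80},{"rx":0,"ry":0,"x":1.25,"y":0.3,"z":-0.1,"rz":0,"hand":80},{"rx":0,"ry":0,"x":1.45,"y":0.3,"z":-0.1,"rz":0,"hand":80},{"rx":0,"ry":0,"x":1.65,"y":0.3,"z":-0.1,"rz":0,"hand":80},{"rx":0,"ry":0,"x":1.85,"y":0.3,"z":-0.1,"rz":0,"hand":80},{"rx":0,"ry":0,"x":2.05,"y":0.3,"z":-0.1,"rz":0,"hand":80},{"rx":0,"ry":0,"x":2.2,"y":0.3,"z":-0.1,"rz":0,"hand":80},{"rx":0,"ry":0,"x":2.3,"y":0.3,"z":-0.1,"rz":0,"hand":80},{"rx":0,"ry":0,"x":2.3,"y":0.3,"z":-0.1,"rz":0,"hand":80}]'
python3 -m creep '[{"rx":0,"ry":0,"x":0.05,"y":0,"z":0,"rz":0,"hand":80},{"rx":0,"ry":0,"x":0.1,"y":0,"z":0,"rz":0,"hand":80},{"rx":0,"ry":0,"x":0.15,"y":0,"z":0,"rz":0,"hand":80},{"rx":0,"ry":0,"x":0.2,"y":0,"z":0,"rz":0,"hand":80},{"rx":0,"ry":0,"x":0.2,"y":0,"z":0,"rz":0,"hand":80}]'
python3 -c "
from h import *
print(tobay(sensors.sense()['position']));roller()"
```

```text
time: 18.25
position: [0.6227, -0.0095, 0.0248]
tool_rot: [-3.14, -0.057, 0.001]
force: [-4.4, 2.0, 2.7]
width: 0.0798
gripper_force: 1.7
time: 18.67
position: [0.6237, -0.0095, 0.0242]
tool_rot: [3.141, 0.055, -0.016]
force: [-15.9, 2.6, 12.9]
width: 0.08
gripper_force: 8.1
[0.05092754 0.00680504]
roller 0.66 size 0.328 0.07 C [ 0.662 -0.013] bayC [0.089 0.002] theta_bay -0.4 u [ 0.028 -1.   ] right [ 0.666 -0.178] left [0.657 0.152]
```

```bash
python3 -m creep '[{"rx":0,"ry":0,"x":0.07,"y":0,"z":0,"rz":0,"hand":80},{"rx":0,"ry":0,"x":0.12,"y":0,"z":0,"rz":0,"hand":80},{"rx":0,"ry":0,"x":0.12,"y":0,"z":0,"rz":0,"hand":80}]'
python3 -m creep '[{"rx":0,"ry":0,"x":-0.3,"y":0,"z":0,"rz":0,"hand":80},{"rx":0,"ry":0,"x":-1.0,"y":0,"z":0,"rz":0,"hand":80},{"rx":0,"ry":0,"x":-1.8,"y":0,"z":-1,"rz":0,"hand":80},{"rx":0,"ry":0,"x":-2.8,"y":0,"z":-2,"rz":0,"hand":80},{"rx":0,"ry":0,"x":-4.0,"y":0,"z":-3,"rz":0,"hand":80},{"rx":0,"ry":0,"x":-5.2,"y":0,"z":-4,"rz":0,"hand":80},{"rx":0,"ry":0,"x":-5.5,"y":0,"z":-4.5,"rz":0,"hand":80},{"rx":0,"ry":0,"x":-5.5,"y":0,"z":-4.5,"rz":0,"hand":80}]'
python3 -c "
from h import *
roller();c=roller(); w=optics.camera('wrist')['img']; t=cv2.resize(c['img'][130:230,180:360],(560,311)); cv2.imwrite('pics/end.png',cv2.resize(np.vstack([t,w[:280]]),None,fx=1,fy=1))
for n,z in [('jar',.06),('finger_trainer',.01),('dumbbell',.07),('unit_drawer0_handle',.06)]:
    r=optics.silhouettes('top',n)
    if r: print(n,r[0]['pixel'])"
```

```text
time: 19.02
position: [0.6238, -0.0098, 0.0238]
tool_rot: [3.14, 0.053, -0.027]
force: [-25.1, 1.7, 20.9]
width: 0.0803
gripper_force: 12.7
time: 19.68
position: [0.467, -0.0164, 0.1635]
tool_rot: [3.138, 0.057, 0.009]
force: [0.2, -0.3, 0.0]
width: 0.0793
gripper_force: 0.0
roller 0.84 size 0.328 0.07 C [ 0.662 -0.014] bayC [0.089 0.001] theta_bay -0.3 u [ 0.028 -1.   ] right [ 0.667 -0.179] left [0.657 0.151]
roller 0.79 size 0.323 0.069 C [ 0.662 -0.014] bayC [0.089 0.001] theta_bay -0.3 u [ 0.029 -1.   ] right [ 0.666 -0.179] left [0.657 0.151]
jar [119.8, 256.6]
finger_trainer [410.5, 257.4]
dumbbell [128.2, 168.7]
unit_drawer0_handle [268.5, 151.1]
```

View pics/end.png

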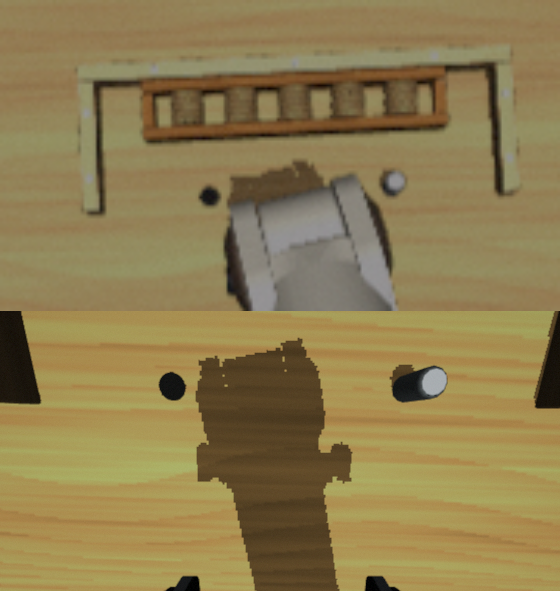

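The roller lies flush along the back rail, from (145,110) to (445,95) in the upper image. The post is in front of it at (393,182). The jar, trainer and dumbbell are where they started, and the arm never went near the drawer. Handing in.

```bash
python3 -c "
from plant import ticket
print(ticket.finish_job())"
```

```text
the job is handed in; nothing more can be done
None
```

The foot roller lies flat along the back rail behind the post, pushed home with the fingertips only, and the job was handed in at about 20 s with the jar, trainer, dumbbell and drawer untouched.

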